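# Clamp a split cheese board for glueing

### The arm

A 6-joint arm with a two-finger parallel gripper is mounted at the origin on a cart in front of the work surface, level with it; the furniture and walls round the work are solid. World frame = base frame: x ahead of the robot, y to its left, z up, the work surface at z = 0. Lengths are in m, angles in rad, forces in N, time in s.
With the tool pointing down it reaches from about 0.425 to 0.95 m from the base axis. Payload 3.5 kg.
Tool frame: the origin (TCP) lies at the very end of the fingers, on their centre line; the grasp point (between the pads) lies 19 mm behind it; z points along the fingers, y is the line along which they close (so a half turn about z gives the same grasp; the last joint's range is limited). The gripper opens to 85 mm and grips with 20 to 120 N. Pads are 22 mm wide; open, the fingers measure 114 mm over their backs; the gripper's body (76 mm by 85 mm) begins 54 mm behind the grasp point. The pads swing forward as they close: fully open they stand 13 mm farther back than shut.
Start: joints at [1.097, 0.286, 1.577, -0, 1.279, -0.15], TCP at [0.215, 0.64, 0.231] pointing down, gripper open.
Joint ranges: [-2.77, 2.77], [-0.9, 2.22], [0.21, 2.48], [-1.53, 4.67], [0.24, 2.81], [-2.84, 2.84]. Speed limits (rad/s): [2.79, 2.79, 3.14, 3.14, 3.14, 3.14].

### API

Orientations are given as a unit quaternion [x, y, z, w].
In Python, from plant import ctrl gives the robot as it stands.
- The arm moves only by the shell command python3 inch.py 'ROWS' [FORCE]. ROWS is one flat JSON list of numbers that holds 1 to 10 rows one after another, with no inner brackets; each row has 7 numbers: dx, dy, dz in m, then a rotation vector rx, ry, rz in rad, then the opening from 0.0 (shut) to 1.0 (fully open); each row is the pose to reach, as a shift and turn from the pose commanded when the command began, along the tool's axes at that moment; what a row does not reach only later rows make up. A row lasts 1/8 s, in which the tool goes at most 0.0625 m and 0.188 rad, less where a joint would pass 70% of its speed; a pose out of reach is approached as far as the arm can. The fingers move at their own pace and stop on an object; FORCE is the grip in N (left out, the last holds). Time passes only in rows, so rows that do not move let the fingers close. It prints the time, the measured TCP pose, the force, the opening and the grip force at its end. Input that does not fit is refused with a message, and nothing moves.
- ctrl.get_state(): the state, without advancing time (a new reading comes with each control period).
- ctrl.read_camera(name): name is "scene" or "top" or "wrist"; returns a dict with "pixels" (420x560x3 uint8, red, green, blue), "camera_matrix" (3x3 intrinsics, pixels), "dist_coeffs" ([k1, k2, p1, p2, k3] as OpenCV has them; the pictures are not rectified), "xyz" and "orientation" of the camera in the world. Camera axes: x right, y down, z forward; pixel columns grow to the right and rows downward; lengths in m; the calibration is good to about 2 mm. A picture is of the moment at which its call begins. There is no depth.
- ctrl.sign_off(): hands the job in; it is judged then, once.
The state is a dict: "time": time; "qpos": joint angles; "dq": joint speeds; "joint_efforts": joint torques, N m; "eef_pos": TCP position; "tcp_rot": TCP orientation; "contact_force": force on the tool from outside, world axes, zero at the start; "wrist_torque": the same for the moment, N m; "opening": opening from 0.0 (shut) to 1.0 (fully open); "finger_force": force on a finger pad.
Only numpy, scipy, OpenCV 4.12 (cv2) and the standard library are available. Lean on these libraries where they do the work, as an engineer would, in place of code of your own. Each camera call takes 0.05 s, during which the arm holds its last target. There are 200 camera calls.

### The job

The small cheese board has split in two and is to be glued: lay the loose half flat in the bar clamp between the other half and the moving jaw, broken edge to broken edge with the ends level, and let go of it. Then pump the clamp's trigger, moving the jaw by the trigger only, until the rubber pad has pushed the halves together without a gap and is pressed in a few millimetres, but not squashed right in. Finish while still holding the trigger squeezed at that pressure, and leave the tape roll, the dropper bottle and the mug alone.

Things in the scene. Friction and masses are not known exactly. Their poses are not given: they have to be found in the camera images.
- clamp: fixed bar clamp on a plywood bed (215 x 250 mm, top 12 mm over the worktop). Origin: centre of the bed's underside; +x away from the grip side, +y from fixed to moving jaw (the jaw closes to -y). Toothed steel bar along y at x = -32 (16 wide, top at 30 mm). Black housing with fixed jaw: y -122 to -42, x -67 to +68, 50 mm high. The board's place on the bed: x -15 to +96 mm
- fixed_pad_face (a point): centre of the grey rubber pad's face on the fixed jaw (40 mm wide), 22 mm over the worktop; it looks to the clamp's +y
- grip_back (a point): middle of the back (clamp's -y side) of the fixed grip, 34 mm over the worktop: a black post behind the trigger, 22 mm thick along y, at x = -122 to -52 mm of the clamp, 48 mm high
- jaw: moving jaw with the toothed bar: black plate across the bar, 21 mm thick along y, 40 mm high. Axes as the clamp; origin = the clamp's when fully open, and up to 82 mm towards the clamp's -y as it closes; starts 0 to 12 mm from open. The ratchet has 4 mm teeth: the jaw goes to -y only and slips back up to about one tooth when the trigger is let go
- pad: grey rubber pad on the moving jaw, 40 mm wide, 15 high; gives up to 8 mm into the jaw along y, 4 N per mm: 2 to 6 mm is the right pressure, squashed right in (8 mm) it crushes the wood. Origin: centre of its face; axes as the clamp. Unpressed its origin lies 118 mm along +y from the jaw's origin, pressed in farther by the squash
- pad_face (a point): centre of the moving pad's face, looking to the clamp's -y, 22 mm over the worktop
- trigger: black lever on the grip's +y side, swinging level. Origin on its upright pivot (at worktop height); it reaches along its own -x. Blade to squeeze: 60 to 114 mm from the pivot, 10 mm thick, 16 to 48 mm over the worktop. Rest yaw = clamp's yaw - 0.18 rad; squeezing towards the grip (clamp's -y) turns it by up to +0.36 rad, a spring returns it when let go
- trigger_face (a point): middle of the blade's front face (its own +y side), 88 mm from the pivot, 34 mm over the worktop; stroke 32 mm. The first 0 to 8 mm may be idle, then the jaw moves 0.5 mm per mm, 10 to 16 mm a full stroke. Needs 4 to 9 N with the jaw free, about 0.7 N more per N of pad pressure. 66 mm to the grip's back at rest; may also just be pushed, the clamp is fixed
- half_a: first half of the board, brown wood, 110 (x) x 48 (y) x 18 mm, loose, lying on the bed, outer edge 0 to 4 mm from the fixed pad. Origin: centre of its underside; straight broken edge on its own +y side, outer edge with rounded corners (radius 14) on -y; a dark groove runs inside the outer edges
- half_a_seam (a point): middle of the broken edge of the first half, 9 mm over its underside
- half_b: other half, same size, 50 to 105 g, flat on the worktop right of the clamp. Origin: centre of its underside; broken edge on its own -y side, rounded outer edge on +y. When joined its axes are parallel to half_a's and its origin lies 48 mm along half_a's +y
- half_b_seam (a point): middle of the broken edge of the other half, 9 mm over its underside
- tape: roll of brown tape, 92 mm across, 48 mm high, lying behind the work; leave alone
- dropper_bottle: small amber dropper bottle, 33 mm across, 102 mm high, behind the work; leave alone
- mug: small cream mug, 59 x 84 x 56 mm, behind the loose half; leave alone

How it is judged:
On the way, in this order (a step that is already met when the one before it is completed fails the run):
1. the loose half lies flat on the bed between the first half and the moving pad, broken edge towards broken edge, ends level within 12 mm, let go (x of half_b_seam in the frame of half_a between -0.012 and 0.012 m and y of half_b_seam in the frame of half_a between 0.022 and 0.075 m and z of half_b_seam in the frame of half_a between 0.004 and 0.014 m and angle between the y axis of half_b and the y axis of half_a, either way round below 0.12 rad and y of half_b in the frame of pad_face between -0.095 and -0.023 m and contact force between the fingers and half_b below 0.3 N and linear speed of half_b below 0.02 m/s), for 0.2 s.
2. pumped up: the pad presses on the half with more than 5 N and the halves press on each other (contact force between pad and half_b above 5 N and contact force between half_a and half_b above 3 N), for 0.2 s.
At the end, for the whole second after the job is handed in: Fingers hold the trigger squeezed (over 2 N, 1.5 mm off its rest); pad presses the half with 5 to 30 N (1.25 to 7.5 mm of squash); broken edges touch (over 3 N, gap under 2 mm), ends level within 6 mm, parallel within 0.05 rad; halves flat, at rest, untouched by the fingers (all of step 2 and contact force between pad and half_b below 30 N and x of half_b_seam in the frame of half_a between -0.006 and 0.006 m and y of half_b_seam in the frame of half_a between 0.0215 and 0.0268 m and z of half_b_seam in the frame of half_a between 0.006 and 0.012 m and angle between the y axis of half_b and the y axis of half_a, either way round below 0.05 rad and angle between each of half_b, half_a's own z axis and vertical below 0.06 rad and contact force between the fingers and trigger above 2 N and y of trigger_face in the frame of clamp below -0.0558 m and contact force between the fingers and half_b below 0.3 N and contact force between the fingers and half_a below 0.3 N and linear speed of half_b below 0.01 m/s); the arm keeps its last pose, push and grip.
It fails at once if the wood is crushed: the pad presses with more than 40 N (squashed right in) (contact force between pad and half_b above 40 N).
It fails at once if the moving jaw is pushed by the fingers instead of by the trigger (contact force between the fingers and jaw above 5 N).
It fails at once if the tape roll is moved (distance of tape from where it was at the start of the episode above 0.015 m).
It fails at once if the dropper bottle is moved (distance of dropper_bottle from where it was at the start of the episode above 0.015 m).
It fails at once if the mug is moved (distance of mug from where it was at the start of the episode above 0.015 m).
It also fails if it takes over 67 s, if anything falls off the work surface, if the arm or the gripper's body presses on something with over 40 N, if the wrist force passes 120 N, or if a joint passes its speed limit or range.

## Working session

There is one attempt and no reset: what is moved stays moved. The work goes in short steps, Python scripts to look and compute and a shell command to move; the robot and the scene stay as the last step left them, time stands still between calls to the robot, and variables do not carry over. Pictures are saved under pics/ and viewed, at most 10 in all, crops included, and the job is handed in when it is done.

```bash
ls; mkdir -p pics
python3 - <<'E'
from plant import ctrl
import cv2,pickle
d={}
for n in("scene","top"):
    c=ctrl.read_camera(n); d[n]=c; cv2.imwrite(f"pics/{n}0.png",c["pixels"][:,:,::-1]); print(n,c["camera_matrix"],c["dist_coeffs"],c["xyz"],c["orientation"])
pickle.dump(d,open("cams0.pkl","wb")); print(ctrl.get_state())
E
```

```text
inch.py
pics
plant.py
scene [[381.52766003   0.         281.57174838]
 [  0.         381.52766003 213.90954315]
 [  0.           0.           1.        ]] [0.02520285 0.         0.         0.         0.        ] [ 0.03718983 -0.46265653  0.70688996] [ 0.79132297 -0.48968583  0.19928819 -0.30708301]
top [[387.45257956   0.         282.97181266]
 [  0.         387.45257956 217.61362072]
 [  0.           0.           1.        ]] [-0.09369377  0.          0.          0.          0.        ] [ 0.37944332 -0.20401004  1.03903734] [ 0.71039989 -0.69581769  0.07526969 -0.07419039]
{'time': 0.1, 'qpos': array([ 1.09701023e+00,  2.87098447e-01,  1.57801480e+00,  1.20529184e-05,
        1.27859445e+00, -1.50004210e-01]), 'dq': array([-0.00049756, -0.00055037, -0.00227198,  0.0006133 ,  0.00080979,
        0.0007325 ]), 'joint_efforts': array([ 1.04435010e-03, -4.07300270e+01, -2.93697953e+01, -1.26070181e-04,
        3.43636639e-03,  2.19458073e-06]), 'eef_pos': array([0.21445618, 0.63940959, 0.2300798 ]), 'tcp_rot': array([ 1.61186340e-01,  9.86923424e-01, -1.00472950e-03, -3.30004890e-04]), 'contact_force': array([-0.05400262, -0.53686103,  0.12618219]), 'wrist_torque': array([-0.0197921 , -0.00901036,  0.01228957]), 'finger_force': 0.0, 'opening': 0.9983366664094644}
```
View pics/scene0.png

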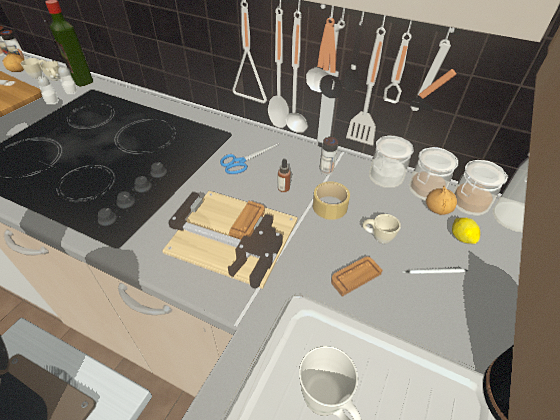

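View pics/top0.png

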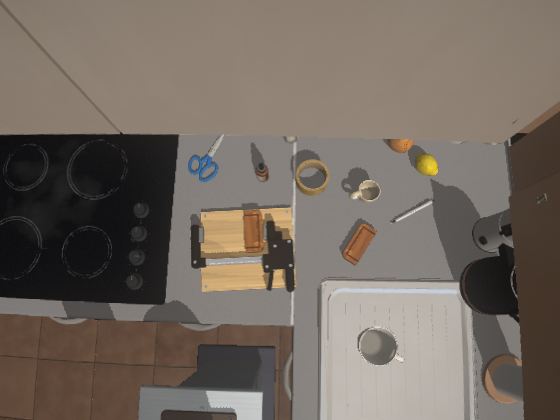

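The top view shows the clamp with its fixed jaw at (280,250) and moving jaw at (196,245). half_a is at (253,231), the loose half at (360,244) and the mug at (368,191). I'll enlarge the work area.

Run:
```python
import cv2
a=cv2.imread("pics/top0.png")[185:305,185:385]; cv2.imwrite("pics/topc.png",cv2.resize(a,None,fx=4,fy=4,interpolation=cv2.INTER_CUBIC))
a=cv2.imread("pics/scene0.png")[180:300,160:390]; cv2.imwrite("pics/scenec.png",cv2.resize(a,None,fx=3.4,fy=3.4,interpolation=cv2.INTER_CUBIC))
```

View pics/topc.png

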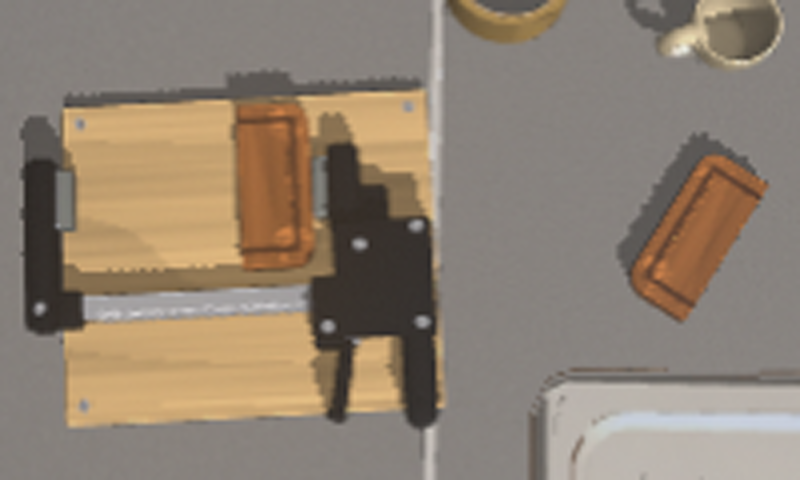

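View pics/scenec.png

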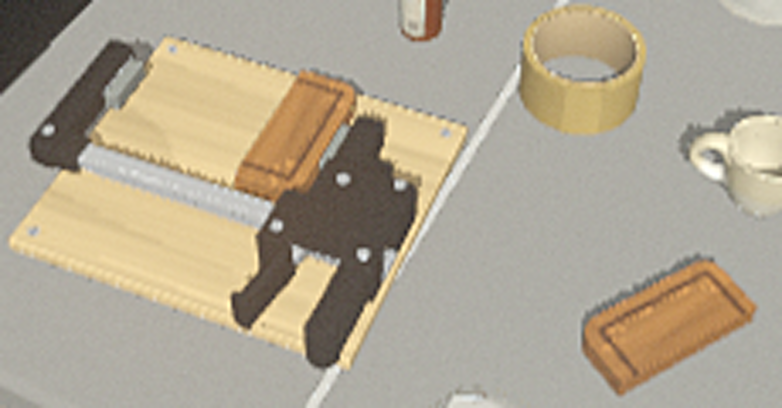

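half_b's rounded edge faces the image's upper left, so its +y is about 30° off half_a's and a modest turn will align it. Next I'll fit the poses.

```bash
cat > h.py <<'E'
import numpy as np,cv2,pickle
from scipy.spatial.transform import Rotation as R
from scipy.optimize import minimize,least_squares
def proj(c,P):
    Rm=R.from_quat(c["orientation"]).as_matrix().T
    return cv2.projectPoints(np.asarray(P,float),cv2.Rodrigues(Rm)[0],-Rm@c["xyz"],c["camera_matrix"],c["dist_coeffs"])[0][:,0]
def ray(c,uv,z):
    p=cv2.undistortPoints(np.asarray(uv,float).reshape(-1,1,2),c["camera_matrix"],c["dist_coeffs"])[:,0]
    d=R.from_quat(c["orientation"]).apply(np.c_[p,np.ones(len(p))])
    return c["xyz"]+d*((z-c["xyz"][2])/d[:,2])[:,None]
def outline(s):  # board half, rounded at s*y
    a=np.linspace(0,np.pi/2,8); r=.014
    p=[(.055-r+r*np.cos(t),.024-r+r*np.sin(t)) for t in a]; p+=[(-x,y) for x,y in p[::-1]]+[(-.055,-.024),(.055,-.024)]
    return np.array(p)*[1,s]
def place(p,x,y,th,z):
    c,s=np.cos(th),np.sin(th); return np.c_[p@np.array([[c,s],[-s,c]])+[x,y],np.full(len(p),z)]
def brown(im):
    h=cv2.cvtColor(im,cv2.COLOR_RGB2HSV); return ((h[...,0]<16)&(h[...,1]>115)&(h[...,2]>50)).astype(np.uint8)
def sil(c,p,q,z0,S=8):
    u=np.r_[proj(c,place(p,*q,z0)),proj(c,place(p,*q,z0+.018))]
    m=np.zeros((420*S//4,560*S//4),np.uint8)
    h=cv2.convexHull(u.astype(np.float32))
    cv2.fillConvexPoly(m,np.round((h*S/4+S/8-.5)*16).astype(int),255,shift=4); return m
def fit(cams,p,q0,z0,win):
    T=[]
    for c,w in zip(cams,win):
        b=brown(c["pixels"]); k=np.zeros_like(b); x0,y0,x1,y1=w; k[y0:y1,x0:x1]=b[y0:y1,x0:x1]
        T.append(cv2.resize(k*255.,None,fx=2,fy=2,interpolation=cv2.INTER_LINEAR))
    f=lambda q:sum(np.abs(sil(c,p,(q[0]/100,q[1]/100,q[2]/10),z0)-t).sum()/t.sum() for c,t in zip(cams,T))
    r=minimize(f,[q0[0]*100,q0[1]*100,q0[2]*10],method="Nelder-Mead",options=dict(initial_simplex=np.array([q0[0]*100,q0[1]*100,q0[2]*10])+np.r_[np.zeros((1,3)),np.eye(3)]))
    return np.array([r.x[0]/100,r.x[1]/100,r.x[2]/10]),r.fun
E
python3 - <<'E'
from h import *
d=pickle.load(open("cams0.pkl","rb")); T=d["top"];S=d["scene"]
f=lambda l,k,o:(np.array(l)+.5)/k-.5+o
tb=ray(T,f([(63,103),(425,90),(443,405),(68,427)],4,185),.012)
sb=ray(S,f([(165,38),(466,127),(348,367),(10,245)],3.4,np.array([160,180])),.012)
for b in(tb,sb):print(b[:,:2].round(4),b.mean(0).round(4),np.linalg.norm(np.roll(b,-1,0)-b,axis=1).round(4))
def yaw(b): return [np.arctan2(*(b[i]-b[j])[[1,0]]) for i,j in((0,3),(1,2))],[np.arctan2(*-(b[i]-b[j])[[0,1]]) for i,j in((0,1),(3,2))]
print(yaw(tb),yaw(sb))
g=ray(T,[[253,231],[360,244]],.02);print(g)
wa=[(238,205,266,256),(225,195,272,242)];wb=[(335,215,385,270),(325,250,390,300)]
for cs,i in(([T,S],[0,1]),([T],[0]),([S],[1])):
  print(fit(cs,outline(-1),(g[0,0],g[0,1],0.05),.012,[wa[k] for k in i]),fit(cs,outline(1),(g[1,0],g[1,1],-.5),0,[wb[k] for k in i]))
# jaw / trigger pixels from top crop
print("fixed pad face",ray(T,f([(313,156),(313,215)],4,185),.03),"moving pad face",ray(T,f([(75,170),(75,230)],4,185),.03))
print("trigger tip,base",ray(T,f([(337,420),(345,345)],4,185),.048),"grip tip",ray(T,f([(420,425)],4,185),.048))
print("mug",ray(T,[[368,191],[350,197]],.03),"tape",ray(T,[[312,178]],.03),"bottle",ray(S,[[284,190]],0))
E
```

```text
[[ 0.6157  0.0227]
 [ 0.63   -0.2243]
 [ 0.418  -0.2395]
 [ 0.398   0.0059]] [ 0.5154 -0.1088  0.012 ] [0.2474 0.2125 0.2463 0.2184]
[[ 0.6091  0.0216]
 [ 0.6297 -0.2245]
 [ 0.4132 -0.2433]
 [ 0.3955  0.0017]] [ 0.5119 -0.1111  0.012 ] [0.247  0.2173 0.2456 0.2145]
([np.float64(0.0769639430061205), np.float64(0.07186744382029)], [np.float64(3.0839156173935547), np.float64(3.060046869492181)]) ([np.float64(0.09279512321563627), np.float64(0.08650390921537404)], [np.float64(3.057982236462031), np.float64(3.0693861050222444)])
[[ 0.56026631 -0.12401593  0.02      ]
 [ 0.53097399 -0.40996576  0.02      ]]
(array([ 0.56030386, -0.12544329,  0.08545999]), np.float64(1.0238207988661485)) (array([ 0.53598372, -0.40854385, -0.54975395]), np.float64(0.7050633613044072))
(array([ 0.5601401 , -0.12487612,  0.08090845]), np.float64(0.0627061345646438)) (array([ 0.53597635, -0.40829989, -0.57699616]), np.float64(0.1086586676217765))
(array([ 0.56009934, -0.1250344 ,  0.08567136]), np.float64(0.9610078828828829)) (array([ 0.53540277, -0.40821328, -0.52225784]), np.float64(0.5898809523809524))
fixed pad face [[ 0.5789279  -0.15031075  0.03      ]
 [ 0.53932945 -0.15153542  0.03      ]] moving pad face [[0.56604729 0.00770506 0.03      ]
 [0.5258312  0.00521069 0.03      ]]
trigger tip,base [[ 0.40591262 -0.17155334  0.048     ]
 [ 0.45321161 -0.17537459  0.048     ]] grip tip [[ 0.40387986 -0.22396379  0.048     ]]
mug [[ 0.67528934 -0.43303222  0.03      ]
 [ 0.6572294  -0.38342884  0.03      ]] tape [[ 0.70859083 -0.28026857  0.03      ]] bottle [[ 0.71398561 -0.14889308  0.        ]]
```

```bash
cat > d.py <<'E'
import sys
from h import *
from plant import ctrl
x,y,z,th=map(float,sys.argv[1:5]); s=ctrl.get_state()
r=R.from_quat(s["tcp_rot"]); t=R.from_matrix([[-np.cos(th),-np.sin(th),0],[-np.sin(th),np.cos(th),0],[0,0,-1]])
# tool y = (-sin th, cos th), x = -(cos, sin)
t=R.from_matrix(np.c_[[-np.cos(th),-np.sin(th),0],[-np.sin(th),np.cos(th),0],[0,0,-1]])
print("delta",r.inv().apply(np.array([x,y,z])-s["eef_pos"]).round(4),(r.inv()*t).as_rotvec().round(4),"t",s["time"],"pos",s["eef_pos"].round(4),"F",s["contact_force"].round(1),"open",round(s["opening"],3),"q6",s["qpos"][5].round(2))
E
python3 d.py .5 .15 .2 -.56
```

```text
delta [-0.4264 -0.3731  0.0307] [-2.100e-03 -1.000e-04  2.362e-01] t 0.1 pos [0.2145 0.6394 0.2301] F [-0.1 -0.5  0.1] open 0.998 q6 -0.15
```

```bash
python3 inch.py '[-0.426, -0.373, 0.031, 0, 0, 0.236, 1, -0.426, -0.373, 0.031, 0, 0, 0.236, 1, -0.426, -0.373, 0.031, 0, 0, 0.236, 1, -0.426, -0.373, 0.031, 0, 0, 0.236, 1, -0.426, -0.373, 0.031, 0, 0, 0.236, 1, -0.426, -0.373, 0.031, 0, 0, 0.236, 1, -0.426, -0.373, 0.031, 0, 0, 0.236, 1, -0.426, -0.373, 0.031, 0, 0, 0.236, 1, -0.426, -0.373, 0.031, 0, 0, 0.236, 1, -0.426, -0.373, 0.031, 0, 0, 0.236, 1]'; python3 d.py .52 -.385 .17 -.56
```

```text
time: 1.35
eef_pos: [0.5011, 0.1475, 0.1997]
tcp_rot: [0.279, 0.96, -0.0, -0.0]
contact_force: [0.3, -0.6, 0.2]
opening: 0.998
finger_force: 0.0
delta [-0.3014 -0.4394  0.0299] [-0.0009 -0.0005 -0.0056] t 1.35 pos [0.5011 0.1475 0.1997] F [ 0.3 -0.6  0.2] open 0.998 q6 -0.91
```

```bash
python3 inch.py '[-0.301, -0.439, 0.03, 0, 0, 0, 1, -0.301, -0.439, 0.03, 0, 0, 0, 1, -0.301, -0.439, 0.03, 0, 0, 0, 1, -0.301, -0.439, 0.03, 0, 0, 0, 1, -0.301, -0.439, 0.03, 0, 0, 0, 1, -0.301, -0.439, 0.03, 0, 0, 0, 1, -0.301, -0.439, 0.03, 0, 0, 0, 1, -0.301, -0.439, 0.03, 0, 0, 0, 1, -0.301, -0.439, 0.03, 0, 0, 0, 1, -0.301, -0.439, 0.03, 0, 0, 0, 1]'
python3 - <<'E'
from h import *
from plant import ctrl
c=ctrl.read_camera("wrist"); pickle.dump(c,open("w1.pkl","wb")); cv2.imwrite("pics/w1.png",c["pixels"][:,:,::-1])
print(c["xyz"],ray(c,[[280,210]],0)); print(proj(c,place(outline(1),.536,-.4085,-.56,.018))[::5].round())
E
python3 d.py .536 -.4085 .1 -.56
```

```text
time: 2.6
eef_pos: [0.5218, -0.3819, 0.1694]
tcp_rot: [0.277, 0.961, 0.0, -0.001]
contact_force: [-0.0, -0.1, 0.3]
opening: 1.003
finger_force: 0.0
[ 0.4616636  -0.34471436  0.31142113] [[ 0.53575724 -0.3856126   0.        ]]
[[270. 283.]
 [284. 276.]
 [284. 177.]
 [270. 168.]]
delta [-0.027  -0.0164  0.0694] [ 0.0011 -0.0017 -0.0003] t 2.65 pos [ 0.5219 -0.3804  0.1695] F [ 0.5  0.8 -0.1] open 0.997 q6 -1.8
```

View pics/w1.png

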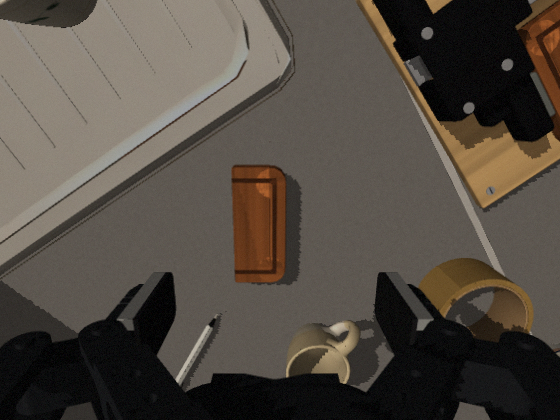

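The wrist view shows half_b at (259,223), square to the fingers with its rounded side to the right; the mug at (320,350) is clear. I'll refine the pose with a fit on this image.

Run:
```python
from h import *
c=pickle.load(open("w1.pkl","rb"))
print(fit([c],outline(1),(.536,-.4085,-.56),0,[(222,155,296,292)]))
b=brown(c["pixels"])[155:292,222:296]; print(b.sum(),np.argwhere(b).min(0),np.argwhere(b).max(0))
```

```text
(array([ 0.53571898, -0.40821953, -0.56091421]), np.float64(0.07599541402365849))
5833 [10 10] [127  63]
```

```bash
python3 inch.py '[-0.027, -0.0164, 0.069, 0, 0, 0, 1, -0.027, -0.0164, 0.069, 0, 0, 0, 1, -0.027, -0.0164, 0.069, 0, 0, 0, 1, -0.027, -0.0164, 0.12, 0, 0, 0, 1, -0.027, -0.0164, 0.12, 0, 0, 0, 1, -0.027, -0.0164, 0.12, 0, 0, 0, 1]' 40; python3 d.py .5357 -.4082 .004 -.561
```

```text
time: 3.4
eef_pos: [0.5371, -0.4096, 0.0531]
tcp_rot: [0.276, 0.961, -0.001, 0.001]
contact_force: [-0.7, 1.0, 0.4]
opening: 0.997
finger_force: 0.0
delta [0.0021 0.0004 0.0491] [-0.0007  0.003   0.0019] t 3.4 pos [ 0.5371 -0.4096  0.0531] F [-0.7  1.   0.4] open 0.997 q6 -1.81
```

```bash
python3 inch.py '[0.002, 0, 0.024, 0, 0, 0, 1, 0.002, 0, 0.048, 0, 0, 0, 1, 0.002, 0, 0.048, 0, 0, 0, 1, 0.002, 0, 0.048, 0, 0, 0, 0, 0.002, 0, 0.048, 0, 0, 0, 0, 0.002, 0, 0.048, 0, 0, 0, 0, 0.002, 0, 0.048, 0, 0, 0, 0, 0.002, 0, 0.048, 0, 0, 0, 0]' 40; python3 d.py .5357 -.4082 .15 -.561
```

```text
time: 4.4
eef_pos: [0.5352, -0.4091, 0.0039]
tcp_rot: [0.276, 0.961, -0.001, 0.001]
contact_force: [0.3, 0.2, 5.5]
opening: 0.545
finger_force: 44.0
delta [-0.0003  0.001  -0.1461] [-0.0006  0.0026  0.0012] t 4.4 pos [ 0.5352 -0.4091  0.0039] F [0.3 0.2 5.5] open 0.545 q6 -1.81
```

```bash
python3 inch.py '[0, 0, -0.03, 0, 0, 0, 0, 0, 0, -0.09, 0, 0, 0, 0, 0, 0, -0.146, 0, 0, 0, 0, 0, 0, -0.146, 0, 0, 0, 0]' 40; python3 d.py .5543 -.0554 .12 .083
```

```text
time: 4.9
eef_pos: [0.5368, -0.4106, 0.155]
tcp_rot: [0.276, 0.961, -0.003, 0.005]
contact_force: [0.9, -0.2, -1.2]
opening: 0.548
finger_force: 43.4
delta [0.1741 0.3104 0.0322] [-0.0063  0.0098 -0.6426] t 4.9 pos [ 0.5368 -0.4106  0.155 ] F [ 0.9 -0.2 -1.2] open 0.548 q6 -1.81
```

```bash
python3 inch.py '[0.058, 0.103, 0.01, 0, 0, -0.16, 0, 0.116, 0.206, 0.02, 0, 0, -0.32, 0, 0.116, 0.206, 0.02, 0, 0, -0.32, 0, 0.116, 0.206, 0.02, 0, 0, -0.48, 0, 0.174, 0.31, 0.03, 0, 0, -0.642, 0, 0.174, 0.31, 0.03, 0, 0, -0.642, 0, 0.174, 0.31, 0.03, 0, 0, -0.642, 0, 0.174, 0.31, 0.03, 0, 0, -0.642, 0, 0.174, 0.31, 0.03, 0, 0, -0.642, 0]'
python3 - <<'E'
from h import *
from plant import ctrl
for n in("wrist","top"):
    c=ctrl.read_camera(n); pickle.dump(c,open(n+"2.pkl","wb")); cv2.imwrite(f"pics/{n}2.png",c["pixels"][:,:,::-1])
E
python3 d.py .5543 -.0554 .06 .083
```

```text
time: 6.02
eef_pos: [0.5513, -0.0544, 0.1178]
tcp_rot: [-0.04, 0.999, -0.0, -0.0]
contact_force: [0.3, 1.2, -1.3]
opening: 0.547
finger_force: 43.3
delta [-0.0027 -0.0011  0.0582] [-0.0001 -0.0002 -0.0029] t 6.125 pos [ 0.5515 -0.0545  0.1182] F [ 0.2  0.2 -1.2] open 0.551 q6 -1.93
```

View pics/wrist2.png

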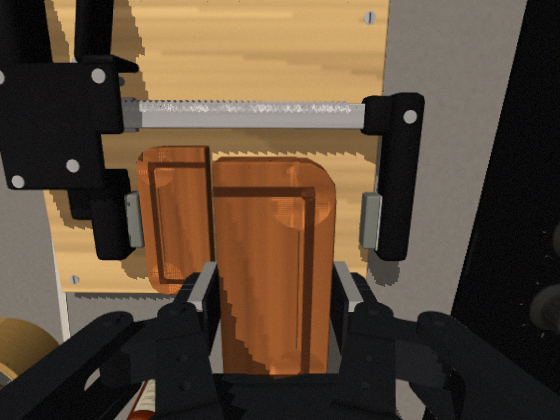

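half_b is held straight, with half_a left of it (columns 139–211, rows 147–294) and the jaw pad at (370,222). I'll check both poses numerically.

```bash
python3 - <<'E'
from h import *
c=pickle.load(open("wrist2.pkl","rb"))
b=brown(c["pixels"])
for q in((.5602,-.1252,.083),):
    u=proj(c,place(outline(-1),*q,.030)); print(u.min(0),u.max(0),u[[-2,-1]])
    u=proj(c,place(outline(1),.5515,-.0545,.083,.118+.014)); print(u.min(0),u.max(0),u[[-2,-1]])
w=b[140:300,130:212]; print("a ext",np.argwhere(w).min(0)[::-1]+[130,140],np.argwhere(w).max(0)[::-1]+[130,140])
cols=[(x,np.flatnonzero(b[140:300,x])[[0,-1]]+140) for x in(165,180,200)]; print(cols)
print([(x,np.flatnonzero(b[140:300,x])[0]+140) for x in(225,250,270)],[(y,np.flatnonzero(b[y,212:345])[[0,-1]]+212) for y in(200,220,240)])
print(fit([c],outline(-1),(.5602,-.1252,.083),.012,[(130,140,212,300)]))
f=ray(c,[[362,195],[362,247],[142,195],[144,246]],.03);print("pads",f.round(4))
E
python3 d.py .5543 -.0554 .06 .083
```

```text
[134.88192368 147.30779516] [213.14960612 295.51706196] [[204.21011716 147.30779516]
 [213.14960612 295.51706196]]
[211.20949892 162.30004818] [337.87350012 399.43313964] [[211.20949892 162.64933572]
 [224.72729342 399.43313964]]
a ext [130 140] [211 294]
[(165, array([146, 293])), (180, array([146, 288])), (200, array([146, 271]))]
[(225, np.int64(149)), (250, np.int64(157)), (270, np.int64(157))] [(200, array([213, 336])), (220, array([212, 335])), (240, array([213, 334]))]
(array([ 0.55976431, -0.12577134,  0.06195378]), np.float64(0.17189875651607298))
pads [[ 0.5272  0.0035  0.03  ]
 [ 0.5653  0.0093  0.03  ]
 [ 0.5393 -0.1482  0.03  ]
 [ 0.5771 -0.1478  0.03  ]]
delta [-0.0027 -0.0011  0.0582] [-0.0001 -0.0002 -0.0029] t 6.125 pos [ 0.5515 -0.0545  0.1182] F [ 0.2  0.2 -1.2] open 0.551 q6 -1.93
```

```bash
python3 inch.py '[-0.004, -0.001, 0.04, 0, 0, 0, 0, -0.004, -0.001, 0.08, 0, 0, 0, 0, -0.004, -0.001, 0.09, 0, 0, 0, 0, -0.004, -0.001, 0.09, 0, 0, 0, 0]'; python3 d.py .5555 -.0554 .016 .083
```

```text
time: 6.62
eef_pos: [0.5555, -0.0544, 0.0282]
tcp_rot: [-0.041, 0.999, 0.0, -0.0]
contact_force: [-0.4, -0.3, -0.5]
opening: 0.546
finger_force: 43.3
delta [ 0.0001 -0.001   0.0122] [ 0.0003 -0.0008 -0.0017] t 6.625 pos [ 0.5555 -0.0544  0.0282] F [-0.4 -0.3 -0.5] open 0.546 q6 -1.93
```

```bash
python3 inch.py '[0, 0, 0.007, 0, 0, 0, 0, 0, 0, 0.012, 0, 0, 0, 0, 0, 0, 0.012, 0, 0, 0, 0]'; python3 d.py .5555 -.0554 .016 .083
```

```text
time: 7.0
eef_pos: [0.5556, -0.0538, 0.0165]
tcp_rot: [-0.041, 0.999, -0.0, 0.0]
contact_force: [0.2, -0.6, -1.4]
opening: 0.551
finger_force: 43.3
delta [ 0.0002 -0.0016  0.0005] [-0.      0.0001 -0.0007] t 7.0 pos [ 0.5556 -0.0538  0.0165] F [ 0.2 -0.6 -1.4] open 0.551 q6 -1.93
```

```bash
python3 inch.py '[0, 0, 0.0015, 0, 0, 0, 0, 0, 0, 0.0015, 0, 0, 0, 0, 0, 0, 0.0015, 0, 0, 0, 0.66, 0, 0, 0.0015, 0, 0, 0, 0.66, 0, 0, 0.0015, 0, 0, 0, 0.66, 0, 0, 0.0015, 0, 0, 0, 0.66]'; python3 inch.py '[0, 0, -0.02, 0, 0, 0, 0.66, 0, 0, -0.06, 0, 0, 0, 0.66, 0, 0, -0.12, 0, 0, 0, 0.66, 0, 0, -0.12, 0, 0, 0, 0.66, -0.06, 0, -0.14, 0, 0, 0, 0.66]'
python3 - <<'E'
from h import *
from plant import ctrl
for n in("top","wrist"):
    c=ctrl.read_camera(n); pickle.dump(c,open(n+"3.pkl","wb")); cv2.imwrite(f"pics/{n}3.png",c["pixels"][:,:,::-1])
E
```

```text
time: 7.75
eef_pos: [0.5555, -0.0538, 0.0147]
tcp_rot: [-0.041, 0.999, 0.0, -0.0]
contact_force: [-0.7, 0.1, 0.4]
opening: 0.661
finger_force: 0.0
time: 8.38
eef_pos: [0.6087, -0.0477, 0.1509]
tcp_rot: [-0.041, 0.999, 0.001, -0.006]
contact_force: [0.5, 0.6, 0.5]
opening: 0.658
finger_force: 0.0
```

View pics/wrist3.png

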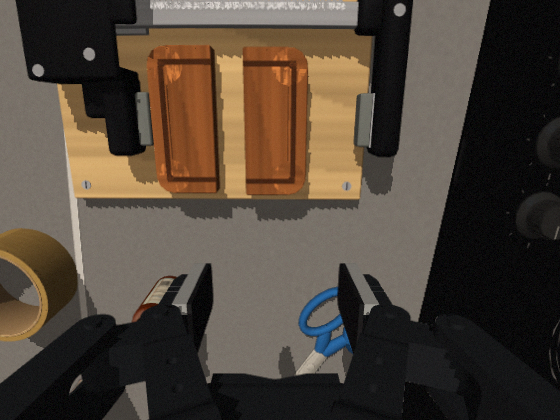

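Both halves lie flat and parallel with their ends level: half_a spans columns 150–217, half_b 243–307, both rows 45–194. The pads are at (145,118) and (365,120). Next is the trigger.

```bash
python3 - <<'E'
from h import *
c=pickle.load(open("wrist3.pkl","rb"))
print(fit([c],outline(-1),(.56,-.125,.083),.012,[(142,38,228,200)]),fit([c],outline(1),(.555,-.054,.083),.012,[(230,38,315,200)]))
print(ray(c,[[358,95],[358,147],[150,95],[152,145]],.03).round(4))
E
python3 d.py .4313 -.2047 .12 .083
```

```text
(array([ 0.56029797, -0.12527357,  0.08016563]), np.float64(0.0701403006633854)) (array([ 0.55570579, -0.05433549,  0.08394469]), np.float64(0.023668718945776625))
[[ 0.5295  0.0054  0.03  ]
 [ 0.5674  0.011   0.03  ]
 [ 0.5418 -0.1494  0.03  ]
 [ 0.5786 -0.1485  0.03  ]]
delta [ 0.2001 -0.1394  0.0361] [-0.0018  0.0067 -0.0002] t 8.475 pos [ 0.6189 -0.0492  0.1572] F [ 1.1 -0.2  0.4] open 0.66 q6 -1.9
```

```bash
python3 inch.py '[0.05, -0.035, 0.01, 0, 0, 0, 1, 0.1, -0.07, 0.02, 0, 0, 0, 1, 0.15, -0.105, 0.03, 0, 0, 0, 1, 0.2, -0.1394, 0.036, 0, 0, 0, 1, 0.2, -0.1394, 0.036, 0, 0, 0, 1, 0.2, -0.1394, 0.036, 0, 0, 0, 1]' 60
python3 - <<'E'
from h import *
from plant import ctrl
c=ctrl.read_camera("wrist"); pickle.dump(c,open("w4.pkl","wb")); cv2.imwrite("pics/w4.png",c["pixels"][:,:,::-1])
E
python3 d.py .4313 -.2047 .012 .083
```

```text
time: 9.22
eef_pos: [0.4269, -0.2044, 0.1191]
tcp_rot: [-0.041, 0.999, -0.0, 0.0]
contact_force: [0.6, -0.9, -0.1]
opening: 0.999
finger_force: 0.0
delta [-0.0037 -0.0009  0.1071] [-0.0005  0.001  -0.0003] t 9.275 pos [ 0.4274 -0.2041  0.1191] F [0.1 0.3 0.5] open 1.001 q6 -2.31
```

View pics/w4.png

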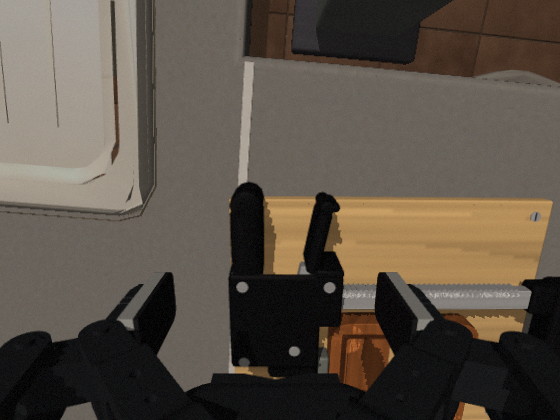

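The trigger blade runs (322,197)–(315,268), with its right edge near column 329. The grip's left edge is at column 232. I'll verify both in world coordinates.

Run:
```python
from h import *
c=pickle.load(open("w4.pkl","rb"))
p=ray(c,[[329,230],[232,230],[330,290],[322,192],[247,182],[338,203]],.048); print(p.round(4))
a=.083; q=(p[:,:2]-[.5137,-.110])@np.array([[np.cos(a),-np.sin(a)],[np.sin(a),np.cos(a)]]); print(q.round(4))
m=np.array([[-.0857,-.0543],[-.086,-.1203]]); w=m@np.array([[np.cos(a),np.sin(a)],[-np.sin(a),np.cos(a)]])+[.5137,-.110]
print("model face/back px",proj(c,np.c_[w,[.048]*2]).round(1))
```

```text
[[ 0.4246 -0.1694  0.048 ]
 [ 0.4298 -0.2331  0.048 ]
 [ 0.4683 -0.1632  0.048 ]
 [ 0.3996 -0.177   0.048 ]
 [ 0.397  -0.2251  0.048 ]
 [ 0.4059 -0.1659  0.048 ]]
[[-0.0937 -0.0518]
 [-0.0939 -0.1157]
 [-0.0497 -0.0492]
 [-0.1193 -0.0574]
 [-0.1258 -0.105 ]
 [-0.112  -0.0468]]
model face/back px [[324.8 241.4]
 [225.5 241.2]]
```

```bash
python3 inch.py '[-0.0037, 0.0015, 0.03, 0, 0, 0, 1, -0.0037, 0.0015, 0.06, 0, 0, 0, 1, -0.0037, 0.0015, 0.09, 0, 0, 0, 1, -0.0037, 0.0015, 0.106, 0, 0, 0, 1, -0.0037, 0.0015, 0.106, 0, 0, 0, 1, -0.0037, 0.0015, 0.106, 0, 0, 0, 1]'; python3 d.py .4313 -.2025 .012 .083
```

```text
time: 10.02
eef_pos: [0.4315, -0.2029, 0.0137]
tcp_rot: [-0.041, 0.999, -0.001, 0.001]
contact_force: [1.3, -0.1, -1.2]
opening: 1.002
finger_force: 0.0
delta [0.0001 0.0004 0.0017] [-0.0014  0.0016 -0.    ] t 10.025 pos [ 0.4315 -0.2029  0.0137] F [ 1.3 -0.1 -1.2] open 1.002 q6 -2.31
```

```bash
python3 inch.py '[0, -0.005, 0, 0, 0, 0, 1, 0, -0.01, 0, 0, 0, 0, 1, 0, -0.015, 0, 0, 0, 0, 1, 0, -0.015, 0, 0, 0, 0, 1]'; python3 inch.py '[0, -0.005, 0, 0, 0, 0, 1, 0, -0.005, 0, 0, 0, 0, 1]';python3 inch.py '[0, -0.005, 0, 0, 0, 0, 1, 0, -0.005, 0, 0, 0, 0, 1]'
```

```text
time: 10.52
eef_pos: [0.4313, -0.2174, 0.0126]
tcp_rot: [-0.041, 0.999, 0.001, -0.0]
contact_force: [-1.4, 4.0, 2.4]
opening: 1.003
finger_force: 1.9
time: 10.78
eef_pos: [0.4314, -0.2221, 0.0122]
tcp_rot: [-0.041, 0.999, 0.001, -0.001]
contact_force: [-1.4, 4.6, 2.1]
opening: 1.001
finger_force: 2.2
time: 11.02
eef_pos: [0.4316, -0.2269, 0.0121]
tcp_rot: [-0.041, 0.999, 0.001, -0.001]
contact_force: [-3.2, 3.7, 2.2]
opening: 1.0
finger_force: 2.2
```

```bash
python3 inch.py '[0, -0.006, 0, 0, 0, 0, 1, 0, -0.01, 0, 0, 0, 0, 1, 0, -0.01, 0, 0, 0, 0, 1]';python3 inch.py '[0, -0.004, 0, 0, 0, 0, 1, 0, -0.004, 0, 0, 0, 0, 1]';python3 inch.py '[0, -0.003, 0, 0, 0, 0, 1, 0, -0.003, 0, 0, 0, 0, 1]'
```

```text
time: 11.4
eef_pos: [0.4321, -0.2358, 0.0119]
tcp_rot: [-0.041, 0.999, 0.002, -0.001]
contact_force: [-2.6, 7.2, 2.7]
opening: 0.998
finger_force: 3.7
time: 11.65
eef_pos: [0.4326, -0.2396, 0.0119]
tcp_rot: [-0.041, 0.999, 0.002, -0.001]
contact_force: [-1.8, 8.2, 3.4]
opening: 1.003
finger_force: 3.9
time: 11.9
eef_pos: [0.433, -0.242, 0.0118]
tcp_rot: [-0.041, 0.999, 0.003, -0.001]
contact_force: [-0.1, 9.3, 3.0]
opening: 1.002
finger_force: 4.7
```

```bash
python3 inch.py '[0, -0.003, 0, 0, 0, 0, 1, 0, -0.003, 0, 0, 0, 0, 1]';python3 inch.py '[0, -0.003, 0, 0, 0, 0, 1, 0, -0.003, 0, 0, 0, 0, 1]'
python3 - <<'E'
from h import *
from plant import ctrl
c=ctrl.read_camera("wrist"); pickle.dump(c,open("w5.pkl","wb"))
t=ctrl.read_camera("top"); s=ctrl.read_camera("scene")
z=lambda c,w:cv2.resize(c["pixels"][w[1]:w[3],w[0]:w[2],::-1],(400,300),interpolation=cv2.INTER_CUBIC)
cv2.imwrite("pics/m5.png",np.vstack([np.hstack([z(c,(0,0,560,420)),z(t,(180,185,340,305))]),np.hstack([z(s,(150,170,350,320)),z(c,(200,170,520,410))])]))
E
```

```text
time: 12.15
eef_pos: [0.4328, -0.2421, 0.0114]
tcp_rot: [-0.04, 0.999, 0.006, -0.002]
contact_force: [-0.3, 17.9, 7.8]
opening: 1.002
finger_force: 8.6
time: 12.4
eef_pos: [0.4326, -0.2422, 0.011]
tcp_rot: [-0.039, 0.999, 0.009, -0.003]
contact_force: [1.2, 25.6, 11.6]
opening: 1.0
finger_force: 12.5
```

View pics/m5.png

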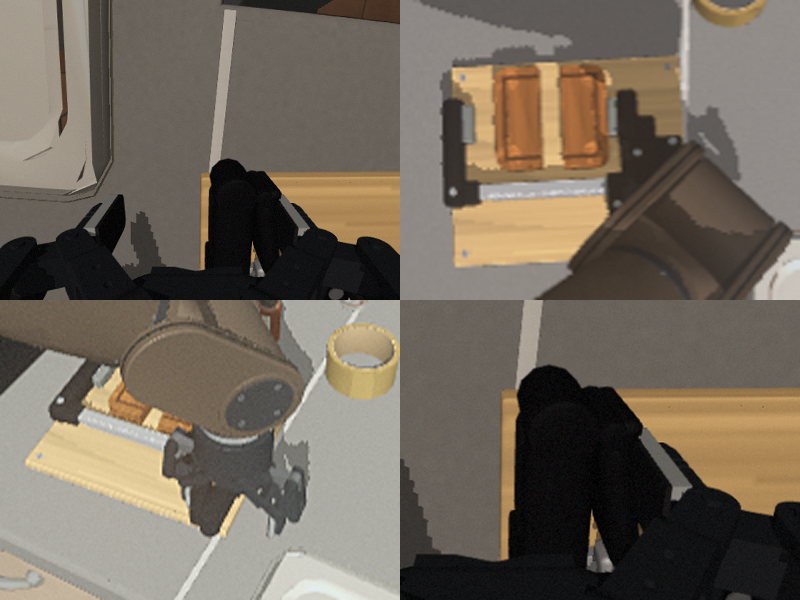

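The top view stays unobstructed: the jaw pad (crop 475,120) has moved towards half_b, and the trigger is at its stop. I'll write a pad and gap tracker, then pump.

```bash
cat > trk.py <<'E'
from h import *
from plant import ctrl
c=ctrl.read_camera("top"); a=.083
y=np.arange(.125,-.06,-.0005); out=[]
for x in(.030,.035,.041,.047,.052):
    P=np.c_[.5137+x*np.cos(a)-y*np.sin(a),-.11+x*np.sin(a)+y*np.cos(a),np.full(len(y),.03)]
    u=proj(c,P).astype(np.float32); out.append(cv2.remap(c["pixels"],u[None,:,0],u[None,:,1],cv2.INTER_LINEAR)[0])
m=np.median(out,0).astype(np.uint8)[None]; h=cv2.cvtColor(m,cv2.COLOR_RGB2HSV)[0].astype(int)
k=np.where(h[:,1]<70,'g',np.where((h[:,0]<15)&(h[:,1]>115),'b','w')); k=np.where(h[:,2]<60,'k',k)
i=np.r_[0,np.flatnonzero(k[1:]!=k[:-1])+1]; print(round(c["xyz"][0],3),[(k[j],round(y[j]*1000,1)) for j in i],"t",ctrl.get_state()["time"])
E
python3 trk.py; python3 inch.py '[0, 0.02, 0, 0, 0, 0, 1, 0, 0.042, 0, 0, 0, 0, 1, 0, 0.042, 0, 0, 0, 0, 1]'; python3 trk.py; python3 d.py .43 -.2 .012 .083
```

```text
0.379 [(np.str_('k'), np.float64(125.0)), (np.str_('g'), np.float64(113.0)), (np.str_('w'), np.float64(97.5)), (np.str_('b'), np.float64(75.0)), (np.str_('w'), np.float64(28.0)), (np.str_('b'), np.float64(4.0)), (np.str_('w'), np.float64(-43.5)), (np.str_('g'), np.float64(-44.5)), (np.str_('k'), np.float64(-55.0))] t 12.6
time: 12.98
eef_pos: [0.431, -0.2078, 0.0127]
tcp_rot: [-0.042, 0.999, -0.001, 0.001]
contact_force: [-0.9, -0.9, -0.7]
opening: 1.002
finger_force: 0.0
0.379 [(np.str_('k'), np.float64(125.0)), (np.str_('g'), np.float64(113.0)), (np.str_('w'), np.float64(97.5)), (np.str_('b'), np.float64(75.0)), (np.str_('w'), np.float64(28.0)), (np.str_('b'), np.float64(4.0)), (np.str_('w'), np.float64(-43.0)), (np.str_('g'), np.float64(-44.5)), (np.str_('k'), np.float64(-55.0))] t 13.025
delta [0.0007 0.0088 0.001 ] [-0.0023  0.0015  0.0005] t 13.025 pos [ 0.4314 -0.2087  0.013 ] F [-0.5  0.2 -0.2] open 0.998 q6 -2.32
```

```bash
python3 inch.py '[0, -0.008, 0, 0, 0, 0, 1, 0, -0.016, 0, 0, 0, 0, 1, 0, -0.024, 0, 0, 0, 0, 1, 0, -0.03, 0, 0, 0, 0, 1, 0, -0.036, 0, 0, 0, 0, 1, 0, -0.036, 0, 0, 0, 0, 1]';python3 trk.py; python3 inch.py '[0, 0.018, 0, 0, 0, 0, 1, 0, 0.036, 0, 0, 0, 0, 1, 0, 0.036, 0, 0, 0, 0, 1]'; python3 trk.py
```

```text
time: 13.78
eef_pos: [0.4324, -0.2421, 0.0117]
tcp_rot: [-0.04, 0.999, 0.004, -0.002]
contact_force: [-1.0, 11.4, 5.4]
opening: 0.998
finger_force: 5.6
0.379 [(np.str_('g'), np.float64(125.0)), (np.str_('w'), np.float64(121.5)), (np.str_('g'), np.float64(113.0)), (np.str_('k'), np.float64(112.5)), (np.str_('g'), np.float64(97.5)), (np.str_('w'), np.float64(82.0)), (np.str_('b'), np.float64(75.0)), (np.str_('w'), np.float64(27.5)), (np.str_('b'), np.float64(4.0)), (np.str_('w'), np.float64(-43.5)), (np.str_('g'), np.float64(-44.5)), (np.str_('k'), np.float64(-55.0))] t 13.825
time: 14.2
eef_pos: [0.431, -0.208, 0.0127]
tcp_rot: [-0.042, 0.999, -0.001, 0.0]
contact_force: [-0.0, 0.6, 0.2]
opening: 0.999
finger_force: 0.0
0.379 [(np.str_('g'), np.float64(125.0)), (np.str_('w'), np.float64(121.5)), (np.str_('g'), np.float64(113.0)), (np.str_('k'), np.float64(112.5)), (np.str_('g'), np.float64(97.0)), (np.str_('w'), np.float64(81.5)), (np.str_('b'), np.float64(75.0)), (np.str_('w'), np.float64(27.5)), (np.str_('b'), np.float64(4.0)), (np.str_('w'), np.float64(-43.0)), (np.str_('g'), np.float64(-44.5)), (np.str_('k'), np.float64(-55.0))] t 14.25
```

```bash
python3 inch.py '[0, -0.008, 0, 0, 0, 0, 1, 0, -0.014, 0, 0, 0, 0, 1, 0, -0.02, 0, 0, 0, 0, 1, 0, -0.025, 0, 0, 0, 0, 1, 0, -0.03, 0, 0, 0, 0, 1, 0, -0.036, 0, 0, 0, 0, 1, 0, -0.036, 0, 0, 0, 0, 1]';python3 trk.py; python3 inch.py '[0, 0.018, 0, 0, 0, 0, 1, 0, 0.036, 0, 0, 0, 0, 1, 0, 0.036, 0, 0, 0, 0, 1]'; python3 trk.py
```

```text
time: 15.12
eef_pos: [0.4325, -0.242, 0.0117]
tcp_rot: [-0.04, 0.999, 0.004, -0.002]
contact_force: [-0.9, 11.3, 3.2]
opening: 1.001
finger_force: 5.4
0.379 [(np.str_('g'), np.float64(125.0)), (np.str_('w'), np.float64(121.5)), (np.str_('k'), np.float64(96.5)), (np.str_('g'), np.float64(81.5)), (np.str_('w'), np.float64(68.0)), (np.str_('b'), np.float64(66.5)), (np.str_('w'), np.float64(19.5)), (np.str_('b'), np.float64(19.0)), (np.str_('w'), np.float64(18.5)), (np.str_('b'), np.float64(4.0)), (np.str_('w'), np.float64(-43.5)), (np.str_('g'), np.float64(-44.5)), (np.str_('k'), np.float64(-55.0))] t 15.175
time: 15.55
eef_pos: [0.431, -0.2079, 0.0128]
tcp_rot: [-0.042, 0.999, -0.001, 0.0]
contact_force: [0.9, 0.3, -0.0]
opening: 0.999
finger_force: 0.0
0.379 [(np.str_('g'), np.float64(125.0)), (np.str_('w'), np.float64(121.5)), (np.str_('g'), np.float64(97.0)), (np.str_('k'), np.float64(96.5)), (np.str_('g'), np.float64(81.5)), (np.str_('w'), np.float64(68.0)), (np.str_('b'), np.float64(66.5)), (np.str_('w'), np.float64(19.0)), (np.str_('b'), np.float64(4.5)), (np.str_('w'), np.float64(-43.0)), (np.str_('g'), np.float64(-44.5)), (np.str_('k'), np.float64(-55.0))] t 15.6
```

```bash
python3 inch.py '[0, -0.008, 0, 0, 0, 0, 1, 0, -0.014, 0, 0, 0, 0, 1, 0, -0.02, 0, 0, 0, 0, 1, 0, -0.025, 0, 0, 0, 0, 1, 0, -0.028, 0, 0, 0, 0, 1, 0, -0.028, 0, 0, 0, 0, 1]';python3 inch.py '[0, -0.003, 0, 0, 0, 0, 1, 0, -0.003, 0, 0, 0, 0, 1]';python3 inch.py '[0, -0.003, 0, 0, 0, 0, 1, 0, -0.003, 0, 0, 0, 0, 1]';python3 trk.py
```

```text
time: 16.35
eef_pos: [0.4316, -0.2352, 0.0119]
tcp_rot: [-0.041, 0.999, 0.003, -0.002]
contact_force: [-2.9, 7.0, 3.8]
opening: 1.001
finger_force: 3.8
time: 16.6
eef_pos: [0.4318, -0.2377, 0.0118]
tcp_rot: [-0.041, 0.999, 0.003, -0.002]
contact_force: [-2.1, 8.4, 4.4]
opening: 1.001
finger_force: 4.3
time: 16.85
eef_pos: [0.4323, -0.2406, 0.0118]
tcp_rot: [-0.041, 0.999, 0.003, -0.002]
contact_force: [-1.8, 8.6, 4.4]
opening: 0.996
finger_force: 4.4
0.379 [(np.str_('g'), np.float64(125.0)), (np.str_('w'), np.float64(121.5)), (np.str_('k'), np.float64(82.5)), (np.str_('g'), np.float64(66.0)), (np.str_('w'), np.float64(52.5)), (np.str_('b'), np.float64(51.5)), (np.str_('w'), np.float64(-43.5)), (np.str_('g'), np.float64(-44.5)), (np.str_('k'), np.float64(-55.0))] t 16.9
```

```bash
python3 inch.py '[0, 0.017, 0, 0, 0, 0, 1, 0, 0.034, 0, 0, 0, 0, 1, 0, 0.034, 0, 0, 0, 0, 1]'; python3 trk.py; python3 inch.py '[0, -0.006, 0, 0, 0, 0, 1, 0, -0.01, 0, 0, 0, 0, 1, 0, -0.01, 0, 0, 0, 0, 1]'; python3 inch.py '[0, -0.002, 0, 0, 0, 0, 1, 0, -0.002, 0, 0, 0, 0, 1]'; python3 inch.py '[0, -0.002, 0, 0, 0, 0, 1, 0, -0.002, 0, 0, 0, 0, 1]';python3 trk.py
```

```text
time: 17.27
eef_pos: [0.431, -0.2079, 0.0127]
tcp_rot: [-0.042, 0.999, -0.001, 0.0]
contact_force: [-0.7, -0.8, 0.5]
opening: 0.998
finger_force: 0.0
0.379 [(np.str_('g'), np.float64(125.0)), (np.str_('w'), np.float64(121.5)), (np.str_('k'), np.float64(82.5)), (np.str_('g'), np.float64(66.0)), (np.str_('w'), np.float64(52.5)), (np.str_('b'), np.float64(51.5)), (np.str_('w'), np.float64(-43.0)), (np.str_('g'), np.float64(-44.5)), (np.str_('k'), np.float64(-54.5))] t 17.325
time: 17.7
eef_pos: [0.4307, -0.2179, 0.0122]
tcp_rot: [-0.041, 0.999, 0.002, -0.001]
contact_force: [-2.8, 5.0, 3.4]
opening: 0.997
finger_force: 2.5
time: 17.95
eef_pos: [0.4306, -0.2196, 0.0121]
tcp_rot: [-0.041, 0.999, 0.002, -0.002]
contact_force: [-3.0, 6.4, 2.8]
opening: 1.001
finger_force: 2.9
time: 18.2
eef_pos: [0.4306, -0.2212, 0.012]
tcp_rot: [-0.041, 0.999, 0.002, -0.002]
contact_force: [-2.6, 6.7, 3.8]
opening: 1.002
finger_force: 3.3
0.379 [(np.str_('g'), np.float64(125.0)), (np.str_('w'), np.float64(121.5)), (np.str_('k'), np.float64(80.0)), (np.str_('g'), np.float64(63.5)), (np.str_('w'), np.float64(52.5)), (np.str_('b'), np.float64(51.0)), (np.str_('w'), np.float64(-43.0)), (np.str_('g'), np.float64(-44.5)), (np.str_('k'), np.float64(-54.5))] t 18.25
```

```bash
for i in 1 2; do :; done; python3 inch.py '[0, -0.002, 0, 0, 0, 0, 1, 0, -0.002, 0, 0, 0, 0, 1]'; python3 inch.py '[0, -0.002, 0, 0, 0, 0, 1, 0, -0.002, 0, 0, 0, 0, 1]';python3 trk.py
```

```text
time: 18.5
eef_pos: [0.4305, -0.223, 0.0119]
tcp_rot: [-0.041, 0.999, 0.003, -0.002]
contact_force: [-3.0, 7.2, 4.1]
opening: 1.001
finger_force: 3.6
time: 18.75
eef_pos: [0.4305, -0.2246, 0.0119]
tcp_rot: [-0.041, 0.999, 0.003, -0.003]
contact_force: [-3.4, 8.1, 5.3]
opening: 1.0
finger_force: 4.2
0.379 [(np.str_('g'), np.float64(125.0)), (np.str_('w'), np.float64(121.5)), (np.str_('k'), np.float64(79.5)), (np.str_('g'), np.float64(63.0)), (np.str_('w'), np.float64(52.5)), (np.str_('b'), np.float64(51.0)), (np.str_('w'), np.float64(-43.0)), (np.str_('g'), np.float64(-44.5)), (np.str_('k'), np.float64(-54.5))] t 18.8
```

```bash
python3 inch.py '[0, -0.002, 0, 0, 0, 0, 1, 0, -0.002, 0, 0, 0, 0, 1]'; python3 inch.py '[0, -0.002, 0, 0, 0, 0, 1, 0, -0.002, 0, 0, 0, 0, 1]';python3 trk.py
```

```text
time: 19.05
eef_pos: [0.4305, -0.2262, 0.0118]
tcp_rot: [-0.041, 0.999, 0.004, -0.003]
contact_force: [-4.0, 8.4, 5.4]
opening: 1.002
finger_force: 4.6
time: 19.3
eef_pos: [0.4306, -0.2277, 0.0117]
tcp_rot: [-0.041, 0.999, 0.004, -0.003]
contact_force: [-3.0, 11.2, 6.7]
opening: 1.003
finger_force: 5.4
0.379 [(np.str_('g'), np.float64(125.0)), (np.str_('w'), np.float64(121.5)), (np.str_('g'), np.float64(78.0)), (np.str_('k'), np.float64(77.5)), (np.str_('g'), np.float64(62.0)), (np.str_('w'), np.float64(52.5)), (np.str_('b'), np.float64(51.0)), (np.str_('w'), np.float64(-43.0)), (np.str_('g'), np.float64(-44.5)), (np.str_('k'), np.float64(-54.5))] t 19.35
```

```bash
python3 inch.py '[0, -0.002, 0, 0, 0, 0, 1, 0, -0.002, 0, 0, 0, 0, 1, 0, -0.002, 0, 0, 0, 0, 1, 0, -0.002, 0, 0, 0, 0, 1]';python3 trk.py
python3 - <<'E'
from h import *
from plant import ctrl
t=ctrl.read_camera("top")
cv2.imwrite("pics/t6.png",cv2.resize(t["pixels"][190:290,185:305,::-1],(720,600),interpolation=cv2.INTER_CUBIC)); print(ctrl.get_state()["contact_force"])
print(fit([t],np.r_[outline(1)[:16]+[0,.024],outline(-1)[:16][::-1]+[0,-.024]],(.558,-.101,.083),.012,[(205,200,270,260)]))
E
```

```text
time: 19.85
eef_pos: [0.4306, -0.229, 0.0116]
tcp_rot: [-0.041, 0.999, 0.005, -0.003]
contact_force: [-2.4, 12.7, 7.5]
opening: 1.002
finger_force: 6.4
0.379 [(np.str_('g'), np.float64(125.0)), (np.str_('w'), np.float64(121.5)), (np.str_('k'), np.float64(77.5)), (np.str_('g'), np.float64(61.5)), (np.str_('w'), np.float64(52.5)), (np.str_('b'), np.float64(51.0)), (np.str_('w'), np.float64(-43.0)), (np.str_('g'), np.float64(-44.5)), (np.str_('k'), np.float64(-55.0))] t 19.9
[-3.04565844 12.00087215  6.83986897]
(array([ 0.558408  , -0.10159944,  0.07213351]), np.float64(0.03990384615384615))
```

View pics/t6.png

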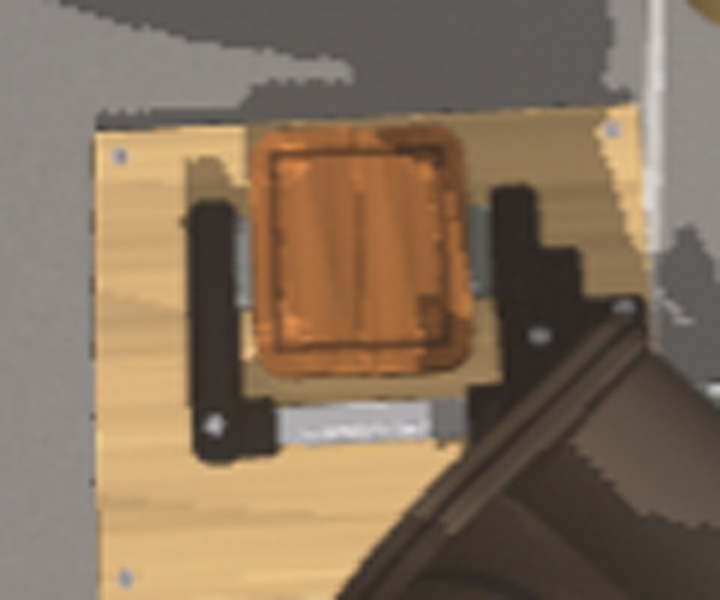

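The halves are joined with no visible gap (seam at x≈360), the ends are level, the pad is pressed in about 3–4 mm, and the trigger is held. I'm handing in.

```bash
python3 -c "
from plant import ctrl
print(ctrl.sign_off())"
```

```text
the job is handed in; nothing more can be done
None
```

I placed the loose half, pumped the clamp closed on the trigger and handed the job in at about 20 s with the trigger still held: no visible gap, ends level, pad pressed in an estimated 2.5–4.5 mm (10–18 N); sign-off returned no verdict.

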